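# Queue the reference cells and hold the blank in the photometer's light path

### The job

Start the photometer check with the three wiped reference cells on the grey mat, handling each only by its two frosted faces, never by the clear windows or the stopper: queue the later ones in the rack first, lowering the blue-capped cell into the hole with one dot, then the orange-capped cell into the hole with two dots, each fully down, upright and let go. Then pick up the white-capped blank and hold it still and upright in the light beam, about midway between lamp and detector, the beam passing squarely through the middle of both clear windows; finish while still holding it there, as its reading is taken with the cell in your grip. Do not touch the photometer, do not drop or tip a cell, and leave everything else on the bench where it is.

Things in the scene. Friction and masses are not known exactly. Their poses are not given: they have to be found in the camera images.
- cell_white_center (a point): centre of the white-capped cell, 39 mm above its underside. Sealed glass cell 25 x 25 mm, 78 mm tall (glass to 66, then a round white stopper), 75 g, upright on the grey 2 mm mat at any yaw; own z up. White frosted faces, for gripping, on own +-y, 25 mm apart; clear windows on own +-x. A black line on the stopper runs along own x, window to window. The blank
- cell_blue_center (a point): centre of the blue-capped cell, 39 mm above its underside. Sealed glass cell 25 x 25 mm, 78 mm tall (glass to 66, then a round blue stopper), 75 g, upright on the grey 2 mm mat at any yaw; own z up. White frosted faces, for gripping, on own +-y, 25 mm apart; clear windows on own +-x. A black line on the stopper runs along own x, window to window
- cell_orange_center (a point): centre of the orange-capped cell, 39 mm above its underside. Sealed glass cell 25 x 25 mm, 78 mm tall (glass to 66, then a round orange stopper), 75 g, upright on the grey 2 mm mat at any yaw; own z up. White frosted faces, for gripping, on own +-y, 25 mm apart; clear windows on own +-x. A black line on the stopper runs along own x, window to window
- rack: teal rack, a fixed block 62 mm (own x) by 205 (own y), 18 mm high; origin under its centre. Four square holes 50 mm apart along own y, 28 mm wide (cells are 25), 14 mm deep (floor 4 mm above the work surface), with 1.5 mm chamfers, square to the rack. White dots before each hole, on the robot's side (own -x), number them 1 to 4 from the own +y end
- hole1 (a point): centre of the mouth of the hole with one dot, in the rack's top face 18 mm above the work surface; axes as the rack's. A seated cell's centre stands 25 mm above this point
- hole2 (a point): centre of the mouth of the hole with two dots, 18 mm above the work surface; axes as the rack's. A seated cell's centre stands 25 mm above this point
- photometer: open-beam photometer, fixed: black breadboard 100 mm (own x) by 300 (own y), 12.7 mm thick, origin under its centre. Two level lens tubes on posts, 31 mm across, face each other along own y with 98 mm of air between: lamp with finned heat sink on +y, detector with grey box on -y. Nothing rises above 101 mm
- beam (a point): the middle of the light beam, midway between the two lens faces, 80 mm above the work surface; the 6 mm beam runs level along own y, own z is up
- cell_green_center (a point): bystander: a fourth reference cell of the same build with a green stopper, standing in the rack's fourth hole (four dots); this point is its centre
- media_bottle: bystander: small pink glass bottle with a blue cap, 56 mm across, 105 mm tall, behind the work; origin under its centre
- amber_jar: bystander: amber glass jar with a white cap, 44 mm across, 60 mm tall, behind the work; origin under its centre
- petri_stack: bystander: stack of four petri dishes, 88 mm across, 56 mm high, behind the work; origin under its centre
- culture_flask: bystander: clear culture flask with an orange cap lying flat at the left, 161 x 82 x 31 mm; origin under its middle
- tip_box: bystander: blue pipette tip box at the right, 122 x 84 x 58 mm; origin under its centre
- marker_pen: bystander: red-capped marker pen lying at the right of the mat, 130 mm long, 16 mm high; origin under its middle
- cell_white_stopper: the white stopper in the top of the white-capped cell, not to be gripped: up to 23 mm across, from 66 to 78 mm above the cell's underside, where its origin lies
- cell_white_windows: the two clear windows of the white-capped cell, not to be touched by the fingers; origin at the middle of the cell's underside, looking along own +x and -x, 11 to 12 mm from the middle, 20 mm wide, from 4 to 66 mm up
- cell_blue_stopper: the blue stopper in the top of the blue-capped cell, not to be gripped: up to 23 mm across, from 66 to 78 mm above the cell's underside, where its origin lies
- cell_blue_windows: the two clear windows of the blue-capped cell, not to be touched by the fingers; origin at the middle of the cell's underside, looking along own +x and -x, 11 to 12 mm from the middle, 20 mm wide, from 4 to 66 mm up
- cell_orange_stopper: the orange stopper in the top of the orange-capped cell, not to be gripped: up to 23 mm across, from 66 to 78 mm above the cell's underside, where its origin lies
- cell_orange_windows: the two clear windows of the orange-capped cell, not to be touched by the fingers; origin at the middle of the cell's underside, looking along own +x and -x, 11 to 12 mm from the middle, 20 mm wide, from 4 to 66 mm up

How it is judged (in metres and radians):
On the way, in this order (a step that is already met when the one before it is completed fails the run):
1. the blue-capped cell stands seated in the one-dot hole, let go (horizontal distance between cell_blue_center and hole1 below 0.005 m and z of cell_blue_center in the frame of hole1 below 0.028 m and angle between cell_blue_center's own z axis and vertical below 0.08 rad and contact force between cell_blue and the fingers below 0.1 N and linear speed of cell_blue below 0.02 m/s), for 0.2 s.
2. the orange-capped cell stands seated in the two-dot hole, let go (horizontal distance between cell_orange_center and hole2 below 0.005 m and z of cell_orange_center in the frame of hole2 below 0.028 m and angle between cell_orange_center's own z axis and vertical below 0.08 rad and contact force between cell_orange and the fingers below 0.1 N and linear speed of cell_orange below 0.02 m/s), for 0.2 s.
3. the white-capped cell is held in the beam (x of cell_white_center in the frame of beam between -0.006 and 0.006 m and y of cell_white_center in the frame of beam between -0.025 and 0.025 m and z of cell_white_center in the frame of beam between -0.011 and 0.011 m and angle between the x axis of cell_white_center and the y axis of beam, either way round below 0.15 rad and angle between cell_white_center's own z axis and vertical below 0.12 rad and contact force between cell_white and the fingers above 1 N and contact force between cell_white and photometer below 0.1 N and linear speed of cell_white below 0.02 m/s), for 0.3 s.
At the end, for the whole second after the job is handed in: Blue cell in hole 1, orange in hole 2: within 5 mm of its axis, under 3 mm short of fully down, upright within 0.08 rad, let go. White cell held still by the fingers only, centre within 6 mm of the beam sideways, 11 mm in height, 25 mm along it; square within 0.15 rad, upright within 0.12 rad (all of step 1 and all of step 2 and all of step 3); the arm keeps its last pose, push and grip.
It fails at once if the fingers touch a clear window of a cell, or grip its stopper ((contact force between the fingers and cell_white_windows above 0.3 N or contact force between the fingers and cell_white_stopper above 2 N) or (contact force between the fingers and cell_blue_windows above 0.3 N or contact force between the fingers and cell_blue_stopper above 2 N) or (contact force between the fingers and cell_orange_windows above 0.3 N or contact force between the fingers and cell_orange_stopper above 2 N)).
It fails at once if a cell is tipped over (angle between any of cell_white_center, cell_blue_center, cell_orange_center's own z axis and vertical above 0.5 rad).
It fails at once if a cell is dropped (falls freely about 2 cm or more) ((linear speed of cell_white above 0.6 m/s and contact force between cell_white and anything else below 0.05 N) or (linear speed of cell_blue above 0.6 m/s and contact force between cell_blue and anything else below 0.05 N) or (linear speed of cell_orange above 0.6 m/s and contact force between cell_orange and anything else below 0.05 N)).
It fails at once if the photometer is touched by the arm or by a cell (contact force between photometer and anything else above 1 N).
It fails at once if a bystander is moved by more than 20 mm (the green-capped cell: 8 mm) (distance of cell_green_center from where it was at the start of the episode above 0.008 m or distance of any of media_bottle, amber_jar, petri_stack, culture_flask, tip_box, marker_pen from where it was at the start of the episode above 0.02 m).
It also fails if it takes over 72 s, if anything falls off the work surface, if the arm or the gripper's body presses on something with over 40 N, if the wrist force passes 120 N, or if a joint passes its speed limit or range.

### The arm

A 6-joint arm with a two-finger parallel gripper is mounted at the origin on the work surface. World frame = base frame: x ahead of the robot, y to its left, z up, the work surface at z = 0. Lengths are in mm, angles in rad, forces in N, time in s.
With the tool pointing down it reaches from about 350 to 775 mm from the base axis. Payload 7.3 kg.
Tool frame: the origin (TCP) lies on the centre line of the jaws, within the pads' length; the fingertips stand 22 mm ahead of it and the grasp point (between the pads) lies 3 mm ahead of it (arm.tips_ahead is the distance from the TCP to the fingertips, in mm); z points along the fingers, y is the line along which they close (so a half turn about z gives the same grasp; the last joint's range is limited). The gripper opens to 92 mm and grips with 3 to 60 N. Pads are 19 mm wide; open, the fingers measure 130 mm over their backs; the gripper's body (75 mm by 190 mm) begins 47 mm behind the grasp point.
Start: joints at [-1.262, 0.342, 1.524, -0, 1.275, -0.146], TCP at [230.647, -471.641, 248.741] pointing down, gripper open.
Joint ranges: [-2.53, 2.53], [-0.77, 2.02], [0.04, 2.7], [-1, 4.14], [0.28, 2.66], [-3.11, 3.11]. Speed limits (rad/s): [2.57, 2.57, 3.14, 3.14, 3.14, 3.14].

### API

Orientations are given as [roll, pitch, yaw] about the fixed x, y, z axes, in that order (R = Rz(yaw) Ry(pitch) Rx(roll)).
In Python, from cell import arm, optics, job gives the robot as it stands.
- The arm moves only by the shell command python3 -m creep 'ROWS' [OPENING]. ROWS is JSON, a list of rows, each an object of numbers: "tx", "ty", "tz": the shift along the tool's x, y, z in units of 30 mm (1.0 is 30 mm); "turn": the turn about the tool's z in units of 6 degrees (1.0 is 6 degrees). A call has 1 to 12 rows; each row is the pose to reach, as a shift and turn from the pose commanded when the call began, along the tool's axes at that moment; what a row does not reach only later rows make up. A row lasts 1/10 s, in which the tool goes at most 50 mm and 8.59 degrees, less where a joint would pass 70% of its speed; a pose out of reach is approached as far as the arm can. A call with a gripper value outside its range is refused whole. OPENING is the opening, from 0 (shut) to 1 (fully open), set as the call begins (- or left out, the last holds). The fingers move at their own pace and stop on an object; the grip force is fixed at half the most. Time passes only in rows, so rows that repeat a pose let the fingers close. It gives the time, the measured TCP pose, the force, the opening and the grip force at its end, in the units of the state.
- arm.get_obs(): the state, without advancing time (a new reading comes with each control period).
- optics.read_camera(name): name is "scene" or "top" or "wrist"; returns a dict with "image" (480x640x3 uint8, red, green, blue), "camera_matrix" (3x3 intrinsics, pixels), "R" (3x3) and "t" (3): a world point X has camera coordinates R X + t; the wrist camera has in their place "tool_from_camera" (4x4, takes a point from camera to tool coordinates, whose origin is the TCP and whose axes are the flange's). Camera axes: x right, y down, z forward; pixel columns grow to the right and rows downward; lengths in mm; the calibration is good to about 2 mm. The wrist camera is an equidistant fisheye: a pixel r from the principal point sees the ray r / f radians off the axis. A picture is of the moment at which its call begins: read the wrist's pose just before it. There is no depth.
- job.finish_job(): hands the job in; it is judged then, once.
The state is a dict: "time": time; "qpos": joint angles; "joint_velocities": joint speeds; "effort": joint torques, N m; "tool_pos": TCP position; "eef_rot": TCP orientation; "ft_force": force on the tool from outside, world axes, zero at the start; "torque": the same for the moment, N m; "opening": finger opening in mm; "grasp_force": force on a finger pad.
Only numpy, scipy, OpenCV 4.12 (cv2) and the standard library are available. Lean on these libraries where they do the work, as an engineer would, in place of code of your own. Each camera call takes 0.05 s, during which the arm holds its last target. There are 200 camera calls.

## Working session

There is one attempt and no reset: what is moved stays moved. The work goes in short steps, Python scripts to look and compute and a shell command to move; the robot and the scene stay as the last step left them, time stands still between calls to the robot, and variables do not carry over. Pictures are saved under pics/ and viewed, at most 10 in all, crops included, and the job is handed in when it is done.

```bash
mkdir -p pics; ls; python3 - <<'E'
from cell import arm, optics, job
import cv2
print(arm.get_obs())
for n in("top","scene"):
    c=optics.read_camera(n); cv2.imwrite(f"pics/{n}0.png",c["image"][:,:,::-1]); print(n,c["camera_matrix"],c["R"],c["t"])
E
```

```text
pics
{'time': 0.0, 'qpos': array([-1.26199126e+00,  3.42754976e-01,  1.52501159e+00, -2.89674656e-05,
        1.27538183e+00, -1.46002903e-01]), 'joint_velocities': array([ 1.58341156e-03,  2.63288280e-04,  6.66587741e-05, -1.03762150e-03,
       -1.53316703e-04,  4.54827679e-04]), 'effort': array([-9.92685818e-04, -4.31240129e+01, -2.44218224e+01,  7.17190979e-02,
        5.59310918e-02, -1.74656311e-04]), 'tool_pos': array([ 230.52560088, -471.27250771,  248.03008549]), 'eef_rot': array([-3.14004943e+00, -1.98932062e-04,  4.54816270e-01]), 'ft_force': array([ 0.69649765,  0.34997545, -0.06174796]), 'torque': array([-0.00251137, -0.03986049, -0.02026736]), 'grasp_force': 0.0, 'opening': 92.01565649382104}
top [[463.59917629   0.         315.48671723]
 [  0.         463.59917629 235.52976741]
 [  0.           0.           1.        ]] [[-0.00184029 -0.9995464   0.03006015]
 [-0.98768248 -0.00288644 -0.15644485]
 [ 0.15646065 -0.02997779 -0.98722915]] [ -49.67342192  579.77414586 1192.20955558]
scene [[587.10243434   0.         323.1573823 ]
 [  0.         587.10243434 242.68001584]
 [  0.           0.           1.        ]] [[ 0.40087881  0.91602242  0.01411068]
 [ 0.61479269 -0.25756862 -0.74544507]
 [-0.67920993  0.30750827 -0.66641769]] [-200.06730435 -321.74755472 1883.78877934]
```

View pics/top0.png

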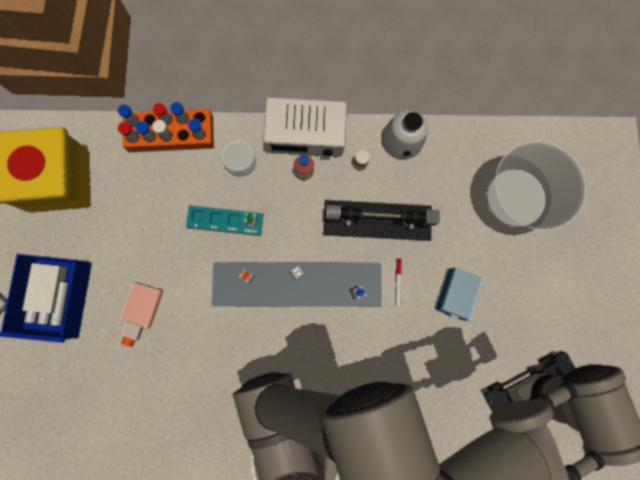

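View pics/scene0.png

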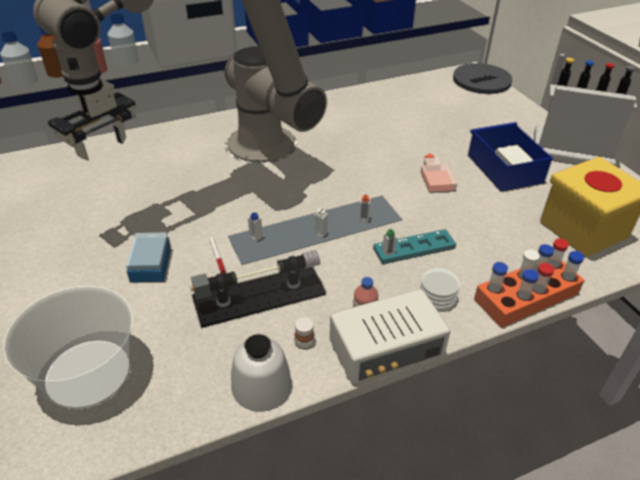

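The top view shows the caps: orange (246,275), white (297,272) and blue (360,292). The rack spans (187–263, 206–235), with hole 1 at its left end and green at its right. The photometer is at (324–433, 200–240), lamp on the left. The scene view agrees with this layout.

```bash
cat > h.py <<'E'
import numpy as np, cv2
from cell import arm, optics
from scipy.spatial.transform import Rotation as Ro
def w(c,u,v,z):
    d=c["R"].T@np.linalg.inv(c["camera_matrix"])@[u,v,1]; o=-c["R"].T@c["t"]
    return o+d*(z-o[2])/d[2]
def toolpose():
    s=arm.get_obs(); return Ro.from_euler('xyz',s["eef_rot"]).as_matrix(), np.array(s["tool_pos"]), s
def wrist(name=None):
    R,p,s=toolpose(); c=optics.read_camera("wrist")
    T=c["tool_from_camera"]; c["Rw"]=R@T[:3,:3]; c["o"]=R@T[:3,3]+p
    if name: cv2.imwrite(f"pics/{name}.png",c["image"][:,:,::-1])
    return c
def ww(c,u,v,z):
    K=c["camera_matrix"]; x=(u-K[0,2])/K[0,0]; y=(v-K[1,2])/K[1,1]; r=np.hypot(x,y)+1e-12
    d=c["Rw"]@[np.sin(r)*x/r,np.sin(r)*y/r,np.cos(r)]
    return c["o"]+d*(z-c["o"][2])/d[2]
def go(x,y,z,yaw,ask=True):
    "shift in units, turn in units, to bring TCP to x,y,z with tool y axis at world angle yaw (mod pi)"
    R,p,s=toolpose()
    d=R.T@(np.array([x,y,z])-p)/30
    cur=np.arctan2(R[1,1],R[0,1]); dy=(yaw-cur+np.pi/2)%np.pi-np.pi/2
    # tool z down -> turn about tool z is minus world yaw
    print("t=%.2f"%s["time"],"d",d.round(3),"turn",round(-np.degrees(dy)/6,3),"q6",s["qpos"][5].round(2),"tcp",p.round(1),"rot",s["eef_rot"].round(4))
E
python3 - <<'E'
from h import *
c=optics.read_camera("top"); im=c["image"]; hsv=cv2.cvtColor(im,cv2.COLOR_RGB2HSV)
for n,u,v,z in [("or",246,275,80),("wh",297,272,80),("bl",360,291,80),("gr",249,217,82),("rTL",190,206,18),("rTR",263,211,18),("rBR",261,235,18),("rBL",187,229,18),("pTL",324,201,12.7),("pTR",432,206,12.7),("pBR",432,241,12.7),("pBL",324,237,12.7)]:
    print(n,w(c,u,v,z).round(1))
cr=im[190:315,180:440]; cv2.imwrite("pics/crop.png",cv2.resize(cr,None,fx=3,fy=3,interpolation=cv2.INTER_CUBIC)[:,:,::-1])
c=wrist("w0"); print(c["camera_matrix"],c["tool_from_camera"])
E
```

```text
or [472.  129.3  80. ]
wh [479.7  -0.8  80. ]
bl [ 431.2 -162.    80. ]
gr [622.4 124.5  82. ]
rTL [665.2 293.5  18. ]
rTR [652.1  93.9  18. ]
rBR [585.3  98.3  18. ]
rBL [601.2 299.   18. ]
pTL [682.4 -74.2  12.7]
pTR [ 669.7 -376.3   12.7]
pBR [ 570.8 -372.2   12.7]
pBL [581.1 -73.8  12.7]
[[371.64829954   0.         317.60198631]
 [  0.         371.64829954 235.76659859]
 [  0.           0.           1.        ]] [[ 8.13870303e-05 -9.56919036e-01 -2.90354872e-01  7.89663838e+01]
 [ 9.99999861e-01 -7.34245309e-05  5.22286226e-04 -7.43525022e-01]
 [-5.21104802e-04 -2.90354874e-01  9.56918897e-01 -1.36567195e+02]
 [ 0.00000000e+00  0.00000000e+00  0.00000000e+00  1.00000000e+00]]
```

View pics/crop.png

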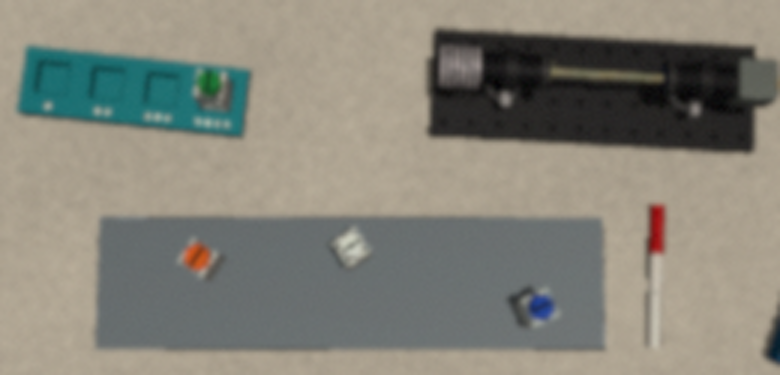

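The enlarged crop shows the line direction on the white and blue caps, the one-dot hole at the far left, and the pale beam between the tubes. I'll move above blue for a close look.

```bash
python3 - <<'E'
from h import *
go(431,-162,190,np.arctan2(*toolpose()[0][[1,0],1]))
E
```

```text
t=0.20 d [10.533 -6.329  1.95 ] turn -0.0 q6 -0.15 tcp [ 230.5 -471.4  248.3] rot [-3.1407e+00 -1.0000e-04  4.5480e-01]
```

```bash
python3 -m creep '[{"tx":1.4,"ty":-0.8,"tz":0.2},{"tx":2.7,"ty":-1.6,"tz":0.5},{"tx":4.0,"ty":-2.4,"tz":0.8},{"tx":5.3,"ty":-3.2,"tz":1.0},{"tx":6.6,"ty":-4.0,"tz":1.2},{"tx":7.9,"ty":-4.8,"tz":1.5},{"tx":9.2,"ty":-5.6,"tz":1.8},{"tx":10.5,"ty":-6.3,"tz":1.95},{"tx":10.5,"ty":-6.3,"tz":1.95},{"tx":10.5,"ty":-6.3,"tz":1.95},{"tx":10.5,"ty":-6.3,"tz":1.95},{"tx":10.5,"ty":-6.3,"tz":1.95}]'
python3 - <<'E'
from h import *
c=wrist("w1"); go(431,-162,190,0); R,p,s=toolpose(); print(s["joint_velocities"].round(3), R.round(3))
E
```

```text
t=0.25 d [10.532 -6.331  1.951] turn -10.657 q6 -0.15 tcp [ 230.6 -471.5  248.4] rot [-3.1409e+00 -1.0000e-04  4.5480e-01]
[ 0.    -0.004 -0.003 -0.     0.    -0.   ] [[ 0.898  0.439 -0.   ]
 [ 0.439 -0.898  0.001]
 [ 0.    -0.001 -1.   ]]schema error: expected keys tx, ty, tz, turn
```

View pics/w1.png

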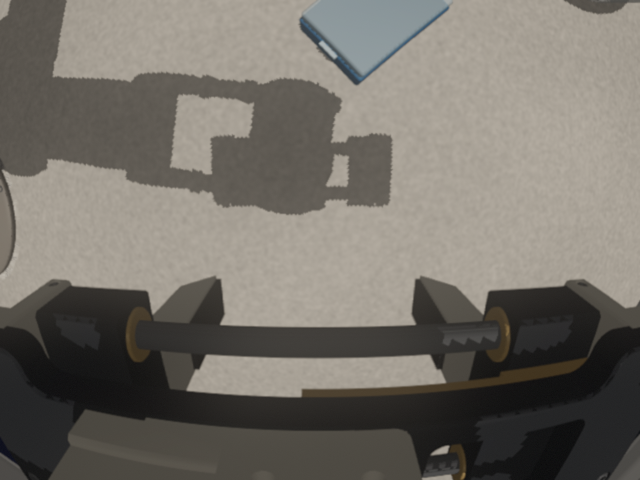

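The move was refused because every row needs all four keys. The wrist view shows the fingers at row ~340 and only bench ahead. Cells should therefore sit ahead of the tool (+x, towards the top of the image) when I look.

```bash
python3 -m creep '[{"tx":1.2,"ty":-0.9,"tz":0.2,"turn":0},{"tx":2.3,"ty":-1.8,"tz":0.5,"turn":0},{"tx":3.4,"ty":-2.7,"tz":0.8,"turn":0},{"tx":4.5,"ty":-3.6,"tz":1.0,"turn":0},{"tx":5.6,"ty":-4.5,"tz":1.2,"turn":0},{"tx":6.7,"ty":-5.4,"tz":1.5,"turn":0},{"tx":8.0,"ty":-6.3,"tz":1.8,"turn":0},{"tx":8.0,"ty":-6.3,"tz":1.8,"turn":0},{"tx":8.0,"ty":-6.3,"tz":1.8,"turn":0},{"tx":8.0,"ty":-6.3,"tz":1.8,"turn":0},{"tx":8.0,"ty":-6.3,"tz":1.8,"turn":0}]'
python3 - <<'E'
from h import *
c=wrist("w2"); go(431,-162,190,0); R,p,s=toolpose(); print(s["joint_velocities"].round(3))
E
```

```text
time: 1.35
tool_pos: [362.9, -197.7, 194.9]
eef_rot: [3.141, -0.0, 0.453]
ft_force: [0.7, 0.8, -0.3]
opening: 91.6
grasp_force: 0.0
t=1.40 d [ 2.561 -0.075  0.163] turn -10.679 q6 0.43 tcp [ 362.9 -197.6  194.9] rot [ 3.141e+00 -1.000e-04  4.525e-01]
[ 0.001 -0.001  0.003  0.001 -0.001  0.003]
```

View pics/w2.png

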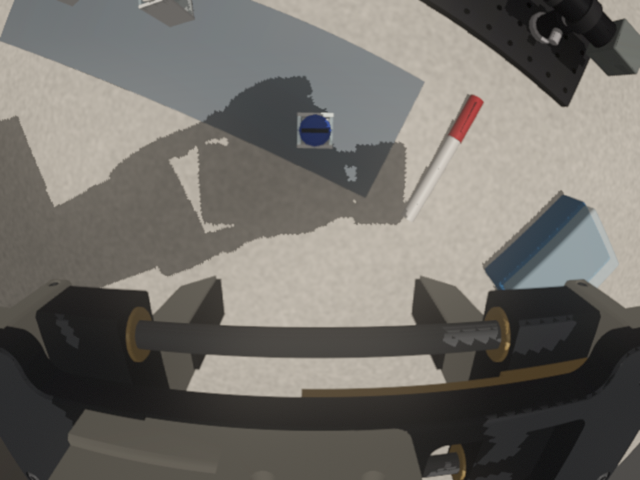

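The blue cap is at (315,130), with its black line nearly horizontal along image columns. The gripper therefore needs about a quarter turn. White is cut off at (165,5).

```bash
cat >> h.py <<'E'
def capfit(c,u0,v0,col,R=24,zc=80):
    "cap centre and line yaw in world from colored cap pixels near (u0,v0); line = dark pixels inside cap hull"
    im=c["image"]; hsv=cv2.cvtColor(im,cv2.COLOR_RGB2HSV).astype(int); H,S,V=hsv[...,0],hsv[...,1],hsv[...,2]
    m={"blue":(abs(H-117)<15)&(S>120)&(V>60),"orange":(abs(H-10)<10)&(S>150)&(V>120),"white":(S<60)&(V>150)}[col]
    k=np.zeros(m.shape,np.uint8); cv2.circle(k,(int(u0),int(v0)),R,1,-1); m=m&(k>0)
    p=np.argwhere(m)[:,::-1].astype(np.int32); h=cv2.convexHull(p); hm=np.zeros(m.shape,np.uint8); cv2.fillConvexPoly(hm,h,1)
    M=cv2.moments(h); cu,cv_=M["m10"]/M["m00"],M["m01"]/M["m00"]
    d=np.argwhere((cv2.erode(hm,np.ones((3,3)))>0)&(im.max(2)<70))[:,::-1]
    C=ww(c,cu,cv_,zc); L=np.array([ww(c,a,b,zc)[:2] for a,b in d])
    e,v=np.linalg.eigh(np.cov(L.T)); yaw=np.arctan2(v[1,1],v[0,1])
    A=np.array([ww(c,a,b,zc)[:2] for a,b in h[:,0]]); print(col,"px",round(cu,1),round(cv_,1),"C",C.round(1),"line mean",L.mean(0).round(1),"line yaw deg",np.degrees(yaw).round(2),"sd",np.sqrt(e).round(1),"n",len(L),"size",np.ptp(A,axis=0).round(1))
    return C,yaw
E
python3 - <<'E'
from h import *
c=wrist(); C,y=capfit(c,315,130,"blue",26)
cr=c["image"][100:160,285:345]; cv2.imwrite("pics/b.png",cv2.resize(cr,None,fx=8,fy=8,interpolation=cv2.INTER_NEAREST)[:,:,::-1])
go(C[0],C[1],150,y+np.pi/2)
E
```

```text
blue px 314.8 129.7 C [ 430.7 -161.9   80. ] line mean [ 430.4 -161.7] line yaw deg 115.15 sd [1.  5.2] n 135 size [19.9 20.1]
t=1.45 d [ 2.553 -0.078  1.495] turn -14.87 q6 0.43 tcp [ 362.9 -197.5  194.9] rot [ 3.1411e+00 -1.0000e-04  4.5250e-01]
```

View pics/b.png

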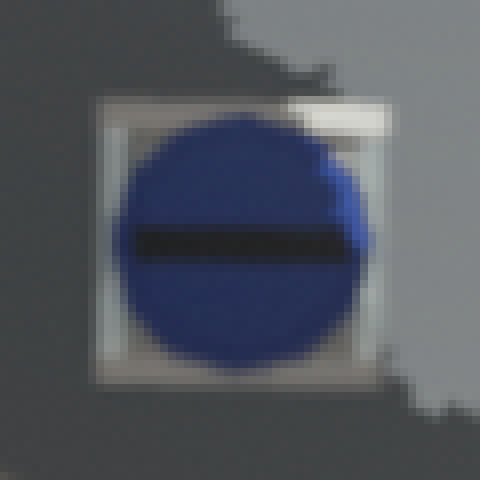

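The close-up shows the blue line horizontal, windows on the left and right, and frosted faces at the top and bottom. The centre agrees with the top camera to within 1 mm. Now I'll turn and approach.

```bash
python3 -m creep '[{"tx":0.4,"ty":0,"tz":0.1,"turn":-1.35},{"tx":0.8,"ty":0,"tz":0.3,"turn":-2.7},{"tx":1.2,"ty":0,"tz":0.5,"turn":-4.05},{"tx":1.6,"ty":0,"tz":0.7,"turn":-5.4},{"tx":2.0,"ty":-0.05,"tz":0.9,"turn":-6.75},{"tx":2.4,"ty":-0.08,"tz":1.1,"turn":-8.1},{"tx":2.55,"ty":-0.08,"tz":1.3,"turn":-9.5},{"tx":2.55,"ty":-0.08,"tz":1.5,"turn":-10.9},{"tx":2.55,"ty":-0.08,"tz":1.5,"turn":-12.2},{"tx":2.55,"ty":-0.08,"tz":1.5,"turn":-13.5},{"tx":2.55,"ty":-0.08,"tz":1.5,"turn":-14.87},{"tx":2.55,"ty":-0.08,"tz":1.5,"turn":-14.87}]'
python3 - <<'E'
from h import *
go(430.6,-161.8,47,np.radians(25.15)); c=wrist("w3")
E
```

```text
time: 2.65
tool_pos: [430.7, -161.5, 149.7]
eef_rot: [-3.142, 0.0, 2.012]
ft_force: [-0.0, 0.5, 0.1]
opening: 91.7
grasp_force: 0.0
t=2.65 d [-0.007 -0.007  3.424] turn 0.019 q6 -0.97 tcp [ 430.7 -161.5  149.7] rot [-3.1415e+00  2.0000e-04  2.0117e+00]
```

```bash
python3 -m creep '[{"tx":0,"ty":0,"tz":0.8,"turn":0},{"tx":0,"ty":0,"tz":1.6,"turn":0},{"tx":0,"ty":0,"tz":2.4,"turn":0},{"tx":0,"ty":0,"tz":3.1,"turn":0},{"tx":0,"ty":0,"tz":3.42,"turn":0},{"tx":0,"ty":0,"tz":3.42,"turn":0},{"tx":0,"ty":0,"tz":3.42,"turn":0}]'
python3 -m creep '[{"tx":0,"ty":0,"tz":0,"turn":0},{"tx":0,"ty":0,"tz":0,"turn":0},{"tx":0,"ty":0,"tz":0,"turn":0},{"tx":0,"ty":0,"tz":0,"turn":0},{"tx":0,"ty":0,"tz":0,"turn":0},{"tx":0,"ty":0,"tz":0,"turn":0},{"tx":0,"ty":0,"tz":0,"turn":0},{"tx":0,"ty":0,"tz":0,"turn":0},{"tx":0,"ty":0,"tz":0,"turn":0},{"tx":0,"ty":0,"tz":0,"turn":0}]' 0
```

```text
time: 3.4
tool_pos: [431.3, -161.1, 47.7]
eef_rot: [3.141, 0.001, 2.01]
ft_force: [0.1, 0.1, -0.1]
opening: 91.8
grasp_force: 0.0
time: 4.4
tool_pos: [430.9, -160.7, 47.1]
eef_rot: [-3.141, -0.0, 2.012]
ft_force: [-0.1, 0.2, 0.3]
opening: 25.0
grasp_force: 30.0
```

```bash
python3 -m creep '[{"tx":0,"ty":0,"tz":-0.5,"turn":0},{"tx":0,"ty":0,"tz":-1.5,"turn":0},{"tx":0,"ty":0,"tz":-2.5,"turn":0},{"tx":0,"ty":0,"tz":-3.6,"turn":0},{"tx":0,"ty":0,"tz":-4.7,"turn":0},{"tx":0,"ty":0,"tz":-4.7,"turn":0}]'
python3 - <<'E'
from h import *
go(622,175,190,np.radians(-4.1))
E
```

```text
time: 5.0
tool_pos: [432.8, -161.7, 192.0]
eef_rot: [3.137, 0.007, 2.012]
ft_force: [0.8, -0.6, -1.0]
opening: 24.9
grasp_force: 30.0
t=5.00 d [ 7.455 10.495  0.066] turn 4.898 q6 -0.96 tcp [ 432.8 -161.7  192. ] rot [3.1369 0.0069 2.0121]
```

```bash
python3 -m creep '[{"tx":0.5,"ty":0.7,"tz":0,"turn":0.4},{"tx":1.3,"ty":1.8,"tz":0,"turn":0.9},{"tx":2.1,"ty":3.0,"tz":0,"turn":1.4},{"tx":2.9,"ty":4.1,"tz":0,"turn":1.9},{"tx":3.7,"ty":5.2,"tz":0,"turn":2.4},{"tx":4.5,"ty":6.3,"tz":0,"turn":2.9},{"tx":5.3,"ty":7.4,"tz":0,"turn":3.4},{"tx":6.1,"ty":8.6,"tz":0,"turn":3.9},{"tx":6.8,"ty":9.6,"tz":0,"turn":4.4},{"tx":7.3,"ty":10.3,"tz":0,"turn":4.9},{"tx":7.45,"ty":10.5,"tz":0,"turn":4.9},{"tx":7.45,"ty":10.5,"tz":0,"turn":4.9}]'
python3 -m creep '[{"tx":0,"ty":0,"tz":0,"turn":0},{"tx":0,"ty":0,"tz":0,"turn":0},{"tx":0,"ty":0,"tz":0,"turn":0}]'
python3 - <<'E'
from h import *
c=wrist("w4"); go(631,271,100,np.radians(-4.1))
E
```

```text
time: 6.2
tool_pos: [619.9, 176.5, 186.6]
eef_rot: [-3.14, 0.001, 1.501]
ft_force: [-0.0, -1.4, -0.2]
opening: 24.6
grasp_force: 30.0
time: 6.5
tool_pos: [620.1, 174.8, 188.3]
eef_rot: [3.142, 0.0, 1.498]
ft_force: [-1.1, -0.2, -0.4]
opening: 24.6
grasp_force: 30.0
t=6.55 d [3.217 0.125 2.946] turn -0.013 q6 0.23 tcp [620.2 175.  188.4] rot [3.1413e+00 1.0000e-04 1.4979e+00]
```

View pics/w4.png

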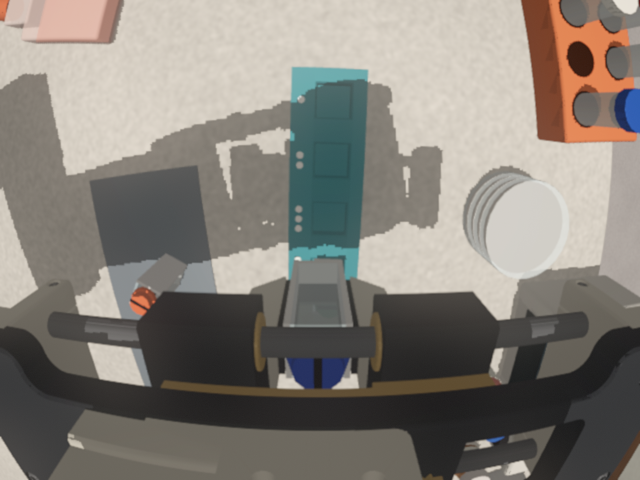

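The view shows the rack upright in the image: far end at row 68, holes at (334,100), (332,160) and (330,217), and dots on the left. The cell is held straight. I'll fit the rack outline numerically.

```bash
cat >> h.py <<'E'
def rack(c):
    hsv=cv2.cvtColor(c["image"],cv2.COLOR_RGB2HSV).astype(int)
    m=((abs(hsv[...,0]-92)<12)&(hsv[...,1]>110)); m[240:]=0; m[:, :250]=0; m[:,420:]=0
    n,l,st,_=cv2.connectedComponentsWithStats(m.astype(np.uint8)); i=1+st[1:,4].argmax(); m=l==i
    Lp,Rp,Fp=[],[],[]
    rows=[v for v in range(480) if m[v].any()]
    for v in rows[6:-6]:
        x=np.where(m[v])[0]; Lp.append(ww(c,x[0]-.5,v,18)[:2]); Rp.append(ww(c,x[-1]+.5,v,18)[:2])
    cols=np.where(m.any(0))[0]
    for u in cols[8:-8]:
        y=np.where(m[:,u])[0]
        if y[0]<rows[0]+8: Fp.append(ww(c,u,y[0]-.5,18)[:2])
    Lp,Rp,Fp=map(np.array,(Lp,Rp,Fp))
    fL=np.polyfit(Lp[:,1],Lp[:,0],1); fR=np.polyfit(Rp[:,1],Rp[:,0],1)
    s=(fL[0]+fR[0])/2; yd=np.array([s,1])/np.hypot(s,1); xd=np.array([yd[1],-yd[0]])
    a=(np.median(Lp@xd)+np.median(Rp@xd))/2; wid=np.median(Rp@xd)-np.median(Lp@xd); b=np.median(Fp@yd)
    yaw=np.arctan2(xd[1],xd[0]); h1=xd*a+yd*(b-27.5); h2=xd*a+yd*(b-77.5)
    print("rack width",wid.round(2),"slopes",fL[0].round(4),fR[0].round(4),"yaw",np.degrees(yaw).round(2),"h1",h1.round(1),"h2",h2.round(1))
    for q in [(334,100),(332,160)]:print("eye",ww(c,*q,18).round(1))
    return h1,h2,yaw
def held(c,col,p,R=30): pass
E
python3 - <<'E'
from h import *
c=wrist(); h1,h2,y=rack(c); go(*h1,100,y)
# refine hole 1 by dark interior profile
g=cv2.cvtColor(c["image"],cv2.COLOR_RGB2GRAY).astype(int)
print(g[100,288:372]); print(g[64:185,334])
E
```

```text
rack width 22.61 slopes 0.1974 0.276 yaw -13.31 h1 [631.  201.4] h2 [619.5 152.8]
eye [640.8 274.9  18. ]
eye [635.8 225.4  18. ]
t=6.60 d [0.899 0.292 2.947] turn 1.524 q6 0.23 tcp [620.3 175.2 188.4] rot [3.1412e+00 1.0000e-04 1.4980e+00]
[179 176 169 158 153 153 154 153 152 165 187 167 155 154 156 152 132 107
  98  96  96  96  96  96  96  96  94  88  89  93  94  94  94  93  94  94
  94  94  94  94  93  94  94  93  93  93  93  93  93  93  92  93  92  93
  93  92  93  92  93  92  93  89  83  84  87  92  93  94  94  94  94  94
  95  94  95  95  95  96 103 117 127 130 128 127]
[208 209 207 196 173 157 154 155 155 154 155 154 154 154 155 151 132 112
  99  90  85  87  95  97  96  96  96  95  95  95  94  94  94  94  93  93
  93  92  92  92  92  91  91  91  90  90  88  90  89  88  88  88  87  85
  83  84  86  87  86  86  84  85  85  84  84  84  85  83  83  83  83  82
  82  82  82  81  82  81  78  74  77  80  81  81  81  81  80  79  80  80
  79  79  79  79  79  79  79  79  79  78  78  78  78  78  78  78  77  77
  78  78  78  74  69  70  74  76  77  77  77  77  77]
```

```bash
python3 - <<'E'
from h import *
c=wrist(); g=cv2.cvtColor(c["image"],cv2.COLOR_RGB2GRAY).astype(int)
for v in (90,100,110,150,160,170):
    r=g[v,280:380]; h=[280+i for i in range(100)]
    s=c["image"][v,280:385].astype(int); teal=(s[:,1]-s[:,0])
    t=np.where(teal>25)[0]+280; print(v,t[0],t[-1],ww(c,t[0]-.5,v,18)[:2].round(1),ww(c,t[-1]+.5,v,18)[:2].round(1))
print([ww(c,u,v,18)[:2].round(1) for u,v in [(315.5,100),(350.5,100),(334,82.5),(334,118.5),(333,142.5),(333,177)]], c["o"].round(1))
t=optics.read_camera("top"); cr=t["image"][200:240,182:270]
a=cv2.resize(cr,None,fx=8,fy=8,interpolation=cv2.INTER_CUBIC); b=cv2.resize(c["image"][60:125,280:380],None,fx=7,fy=7,interpolation=cv2.INTER_CUBIC)
cv2.imwrite("pics/ab.png",np.vstack([a[:,:700],cv2.copyMakeBorder(b[:270],0,0,0,0,cv2.BORDER_CONSTANT)[:, :700]])[:,:,::-1])
E
```

```text
90 291 365 [606.3 286. ] [667.1 282.1]
100 291 365 [605.7 277.7] [666.6 273.7]
110 292 365 [605.9 269.4] [666.  265.4]
150 290 363 [601.6 236.5] [662.4 232.3]
160 290 363 [600.9 228.2] [661.9 224. ]
170 290 362 [600.2 219.9] [660.7 215.6]
[array([625.9, 276.1]), array([654.3, 274.3]), array([641.9, 289.6]), array([639.8, 259.8]), array([637.7, 240. ]), array([635.8, 211.3])] [626.1 254.3 325. ]
```

View pics/ab.png

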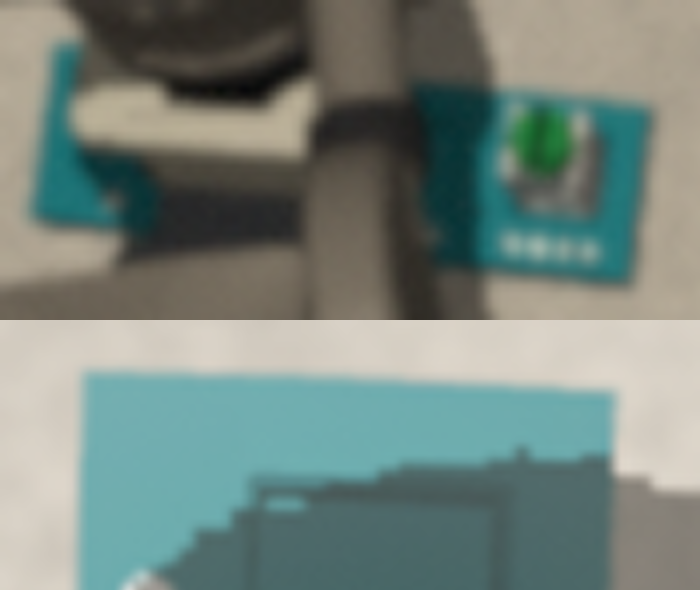

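The rack's right and left edges are at x = 667 and 606 in the wrist view. The earlier top estimate was low because it included the visible side face. Hole 1 is about (640.5, 274.9), the hole pitch checks at 49.5 mm, and rack yaw is about −5.2°.

```bash
python3 -m creep '[{"tx":0.8,"ty":0.1,"tz":0.5,"turn":0.2},{"tx":1.8,"ty":0.2,"tz":1.2,"turn":0.2},{"tx":2.8,"ty":0.3,"tz":2.0,"turn":0.2},{"tx":3.3,"ty":0.4,"tz":2.8,"turn":0.2},{"tx":3.3,"ty":0.4,"tz":3.6,"turn":0.2},{"tx":3.3,"ty":0.4,"tz":3.6,"turn":0.2},{"tx":3.3,"ty":0.4,"tz":3.6,"turn":0.2},{"tx":3.3,"ty":0.4,"tz":3.6,"turn":0.2}]'
python3 - <<'E'
from h import *
go(640.5,274.9,67,np.radians(-5.2)); c=wrist()
print(toolpose()[2]["eef_rot"])
cv2.imwrite("pics/w5.png",cv2.resize(c["image"][150:400,180:460],None,fx=2.4,fy=2.4,interpolation=cv2.INTER_CUBIC)[:,:,::-1])
E
```

```text
time: 7.5
tool_pos: [640.4, 273.6, 82.1]
eef_rot: [3.139, -0.001, 1.477]
ft_force: [-0.2, 0.8, -0.0]
opening: 24.7
grasp_force: 30.0
t=7.50 d [ 0.043 -0.002  0.502] turn -0.026 q6 0.39 tcp [640.4 273.6  82.1] rot [ 3.1388e+00 -1.0000e-03  1.4773e+00]
[ 3.13849605e+00 -1.14466296e-03  1.47724038e+00]
```

```bash
python3 -m creep '[{"tx":0.03,"ty":0,"tz":0.3,"turn":0},{"tx":0.03,"ty":0,"tz":0.45,"turn":0},{"tx":0.03,"ty":0,"tz":0.45,"turn":0},{"tx":0.03,"ty":0,"tz":0.45,"turn":0},{"tx":0.03,"ty":0,"tz":0.45,"turn":0}]'
python3 - <<'E'
from h import *
go(640.5,274.9,50,np.radians(-5.2)); c=wrist()
cv2.imwrite("pics/w5.png",cv2.resize(c["image"][150:400,180:460],None,fx=2.4,fy=2.4,interpolation=cv2.INTER_CUBIC)[:,:,::-1])
E
```

```text
time: 8.05
tool_pos: [639.6, 274.7, 66.7]
eef_rot: [3.141, -0.0, 1.478]
ft_force: [-0.1, 0.6, -0.7]
opening: 25.1
grasp_force: 30.0
t=8.05 d [0.009 0.029 0.557] turn -0.021 q6 0.39 tcp [639.6 274.7  66.7] rot [ 3.1413 -0.      1.4779]
```

View pics/w5.png

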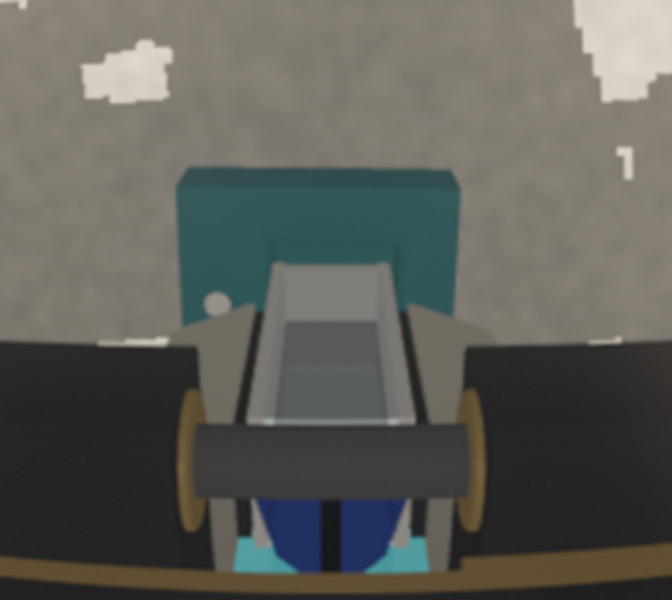

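The cell bottom (crop cols 272–390) sits centred within the mouth outline (268–398). I'll check the distance from the far edge.

```bash
python3 - <<'E'
from h import *
c=wrist(); print(ww(c,318.7,250,18),ww(c,318,259.2,66.2-45+.5),ww(c,318.7,220,18))
E
```

```text
[641.61732472 289.86712547  18.        ] [640.89499311 286.11825958  21.7       ] [643.11663166 306.12986965  18.        ]
```

```bash
python3 -m creep '[{"tx":0.02,"ty":0.02,"tz":0.0,"turn":0},{"tx":0.02,"ty":0.02,"tz":0.1,"turn":0},{"tx":0.02,"ty":0.02,"tz":0.2,"turn":0},{"tx":0.02,"ty":0.02,"tz":0.3,"turn":0},{"tx":0.02,"ty":0.02,"tz":0.3,"turn":0},{"tx":0.02,"ty":0.02,"tz":0.3,"turn":0}]'
```

```text
time: 8.75
tool_pos: [640.0, 275.2, 57.4]
eef_rot: [-3.141, 0.0, 1.478]
ft_force: [0.2, -0.5, -1.8]
opening: 25.1
grasp_force: 30.0
```

Inside the mouth with no force. Continuing down.

```bash
python3 -m creep '[{"tx":0,"ty":0,"tz":0.1,"turn":0},{"tx":0,"ty":0,"tz":0.2,"turn":0},{"tx":0,"ty":0,"tz":0.26,"turn":0},{"tx":0,"ty":0,"tz":0.26,"turn":0},{"tx":0,"ty":0,"tz":0.26,"turn":0}]'
```

```text
time: 9.25
tool_pos: [640.1, 275.3, 49.7]
eef_rot: [-3.142, 0.0, 1.478]
ft_force: [0.5, -0.8, -1.6]
opening: 24.9
grasp_force: 30.0
```

```bash
python3 -m creep '[{"tx":0,"ty":0,"tz":0,"turn":0},{"tx":0,"ty":0,"tz":0,"turn":0},{"tx":0,"ty":0,"tz":0,"turn":0},{"tx":0,"ty":0,"tz":0,"turn":0},{"tx":0,"ty":0,"tz":0,"turn":0},{"tx":0,"ty":0,"tz":0,"turn":0},{"tx":0,"ty":0,"tz":0,"turn":0}]' 0.85
python3 -m creep '[{"tx":0,"ty":0,"tz":-0.8,"turn":0},{"tx":0,"ty":0,"tz":-1.8,"turn":0},{"tx":0,"ty":0,"tz":-2.8,"turn":0},{"tx":0,"ty":0,"tz":-3.8,"turn":0},{"tx":0,"ty":0,"tz":-4.8,"turn":0},{"tx":0,"ty":0,"tz":-4.8,"turn":0},{"tx":0,"ty":0,"tz":-4.8,"turn":0}]'
python3 - <<'E'
from h import *
# orange approx (472,129): view with cell 75 mm ahead along tool x
R,p,s=toolpose(); t=np.array([472,129.3])-80*R[:2,0]; go(t[0],t[1],195,np.radians(-5.2)); print(R[:2,0])
E
```

```text
time: 9.95
tool_pos: [640.1, 275.3, 49.8]
eef_rot: [3.142, 0.0, 1.478]
ft_force: [-0.2, 0.7, -0.1]
opening: 75.6
grasp_force: 0.0
time: 10.65
tool_pos: [640.2, 275.3, 194.3]
eef_rot: [3.14, -0.0, 1.478]
ft_force: [0.1, -0.3, 0.0]
opening: 77.8
grasp_force: 0.0
t=10.65 d [-8.032 -5.132 -0.032] turn -0.02 q6 0.39 tcp [640.2 275.3 194.3] rot [ 3.1404e+00 -4.0000e-04  1.4780e+00]
[0.09266713 0.99569708]
```

```bash
python3 -m creep '[{"tx":-0.8,"ty":-0.5,"tz":0,"turn":0},{"tx":-2.0,"ty":-1.3,"tz":0,"turn":0},{"tx":-3.3,"ty":-2.1,"tz":0,"turn":0},{"tx":-4.6,"ty":-2.9,"tz":0,"turn":0},{"tx":-5.9,"ty":-3.7,"tz":0,"turn":0},{"tx":-7.1,"ty":-4.5,"tz":0,"turn":0},{"tx":-8.0,"ty":-5.1,"tz":0,"turn":0},{"tx":-8.0,"ty":-5.1,"tz":0,"turn":0},{"tx":-8.0,"ty":-5.1,"tz":0,"turn":0},{"tx":-8.0,"ty":-5.1,"tz":0,"turn":0}]'
python3 - <<'E'
from h import *
c=wrist("w6"); im=c["image"]; hsv=cv2.cvtColor(im,cv2.COLOR_RGB2HSV).astype(int)
m=((abs(hsv[...,0]-10)<10)&(hsv[...,1]>150)&(hsv[...,2]>100)).astype(np.uint8)
n,l,st,ce=cv2.connectedComponentsWithStats(m)
for i in range(1,n):
    if st[i,4]>60: print(st[i],ce[i].round(1),ww(c,*ce[i],80)[:2].round(1))
C=[ce[i] for i in range(1,n) if st[i,4]>60 and np.hypot(*(ww(c,*ce[i],80)[:2]-[472,129]))<25]
C,y=capfit(c,C[0][0],C[0][1],"orange",26); go(C[0],C[1],150,y+np.pi/2)
E
```

```text
time: 11.65
tool_pos: [465.9, 51.0, 193.2]
eef_rot: [-3.141, -0.0, 1.478]
ft_force: [-0.3, 0.6, -0.2]
opening: 78.3
grasp_force: 0.0
[623   0  17  34 456] [632.6  14.9] [761.9 231.9]
[302 108  31  30 476] [317.3 124. ] [473.1 131.5]
orange px 317.1 122.7 C [473.  132.4  80. ] line mean [472.9 132.6] line yaw deg 146.73 sd [0.6 4.9] n 82 size [20.  19.7]
t=11.70 d [ 2.72  -0.013  1.443] turn -10.335 q6 0.04 tcp [465.9  51.1 193.3] rot [-3.1410e+00 -1.0000e-04  1.4787e+00]
```

```bash
python3 -m creep '[{"tx":0.5,"ty":0,"tz":0.1,"turn":-1.2},{"tx":1.0,"ty":0,"tz":0.3,"turn":-2.4},{"tx":1.5,"ty":0,"tz":0.5,"turn":-3.7},{"tx":2.0,"ty":0,"tz":0.7,"turn":-5.0},{"tx":2.5,"ty":-0.01,"tz":0.9,"turn":-6.3},{"tx":2.72,"ty":-0.01,"tz":1.1,"turn":-7.6},{"tx":2.72,"ty":-0.01,"tz":1.3,"turn":-9.0},{"tx":2.72,"ty":-0.01,"tz":1.44,"turn":-10.33},{"tx":2.72,"ty":-0.01,"tz":1.44,"turn":-10.33},{"tx":2.72,"ty":-0.01,"tz":1.44,"turn":-10.33},{"tx":2.72,"ty":-0.01,"tz":1.44,"turn":-10.33}]'
python3 - <<'E'
from h import *
go(473,132.5,47,np.radians(56.73))
E
```

```text
time: 12.8
tool_pos: [473.0, 132.1, 150.7]
eef_rot: [3.141, 0.0, 2.557]
ft_force: [-0.3, 0.3, 0.8]
opening: 78.2
grasp_force: 0.0
t=12.80 d [0.009 0.011 3.455] turn -0.034 q6 -0.87 tcp [473.  132.1 150.7] rot [3.1415e+00 2.0000e-04 2.5573e+00]
```

```bash
python3 -m creep '[{"tx":0.01,"ty":0.01,"tz":0.8,"turn":0},{"tx":0.01,"ty":0.01,"tz":1.6,"turn":0},{"tx":0.01,"ty":0.01,"tz":2.4,"turn":0},{"tx":0.01,"ty":0.01,"tz":3.1,"turn":0},{"tx":0.01,"ty":0.01,"tz":3.45,"turn":0},{"tx":0.01,"ty":0.01,"tz":3.45,"turn":0},{"tx":0.01,"ty":0.01,"tz":3.45,"turn":0}]'
python3 -m creep '[{"tx":0,"ty":0,"tz":0,"turn":0},{"tx":0,"ty":0,"tz":0,"turn":0},{"tx":0,"ty":0,"tz":0,"turn":0},{"tx":0,"ty":0,"tz":0,"turn":0},{"tx":0,"ty":0,"tz":0,"turn":0},{"tx":0,"ty":0,"tz":0,"turn":0},{"tx":0,"ty":0,"tz":0,"turn":0},{"tx":0,"ty":0,"tz":0,"turn":0},{"tx":0,"ty":0,"tz":0,"turn":0}]' 0
python3 -m creep '[{"tx":0,"ty":0,"tz":-0.5,"turn":0},{"tx":0,"ty":0,"tz":-1.5,"turn":0},{"tx":0,"ty":0,"tz":-2.5,"turn":0},{"tx":0,"ty":0,"tz":-3.6,"turn":0},{"tx":0,"ty":0,"tz":-4.6,"turn":0},{"tx":0,"ty":0,"tz":-4.6,"turn":0},{"tx":0,"ty":0,"tz":-4.6,"turn":0}]'
python3 - <<'E'
from h import *
go(633,190,190,np.radians(-5.2));go(636,225.3,110,np.radians(-5.2))
E
```

```text
time: 13.5
tool_pos: [473.2, 132.3, 47.7]
eef_rot: [3.141, 0.001, 2.559]
ft_force: [-0.5, 0.4, -0.3]
opening: 78.1
grasp_force: 0.0
time: 14.4
tool_pos: [472.7, 132.2, 47.1]
eef_rot: [-3.142, 0.0, 2.56]
ft_force: [-0.3, -0.3, -0.4]
opening: 24.9
grasp_force: 30.0
time: 15.1
tool_pos: [472.6, 132.2, 185.1]
eef_rot: [3.141, 0.001, 2.56]
ft_force: [1.0, -0.4, -1.0]
opening: 24.7
grasp_force: 30.0
t=15.10 d [-3.406  4.549 -0.159] turn 10.31 q6 -0.87 tcp [472.6 132.2 185.1] rot [3.1412e+00 6.0000e-04 2.5597e+00]
t=15.10 d [-2.841  5.586  2.508] turn 10.31 q6 -0.87 tcp [472.6 132.2 185.1] rot [3.1412e+00 6.0000e-04 2.5597e+00]
```

```bash
python3 -m creep '[{"tx":-0.3,"ty":0.6,"tz":0,"turn":1.2},{"tx":-0.6,"ty":1.3,"tz":0,"turn":2.4},{"tx":-1.0,"ty":2.0,"tz":0,"turn":3.6},{"tx":-1.4,"ty":2.7,"tz":0,"turn":4.9},{"tx":-1.8,"ty":3.5,"tz":0,"turn":6.2},{"tx":-2.2,"ty":4.2,"tz":0,"turn":7.5},{"tx":-2.6,"ty":5.0,"tz":0.2,"turn":8.9},{"tx":-2.84,"ty":5.59,"tz":0.6,"turn":10.31},{"tx":-2.84,"ty":5.59,"tz":1.2,"turn":10.31},{"tx":-2.84,"ty":5.59,"tz":1.2,"turn":10.31},{"tx":-2.84,"ty":5.59,"tz":1.2,"turn":10.31},{"tx":-2.84,"ty":5.59,"tz":1.2,"turn":10.31}]'
python3 - <<'E'
from h import *
go(636.2,225.3,66.5,np.radians(-5.2)); c=wrist("w7")
hsv=cv2.cvtColor(c["image"],cv2.COLOR_RGB2HSV).astype(int); m=((abs(hsv[...,0]-117)<15)&(hsv[...,1]>120)&(hsv[...,2]>50)).astype(np.uint8)
n,l,st,ce=cv2.connectedComponentsWithStats(m)
for i in range(1,n):
    if st[i,4]>100: print(st[i],ww(c,*ce[i],82)[:2].round(1), ww(c,*ce[i],92)[:2].round(1))
E
```

```text
time: 16.3
tool_pos: [636.0, 225.3, 149.5]
eef_rot: [3.141, 0.0, 1.48]
ft_force: [-0.2, 0.2, -1.2]
opening: 25.2
grasp_force: 30.0
t=16.30 d [0.    0.005 2.765] turn 0.001 q6 0.32 tcp [636.  225.3 149.5] rot [3.1413 0.     1.4801]
[299 161  37  36 866] [640.2 275.6] [640.3 277. ]
[635 164   5  35 127] [876.7 263.4] [865.3 265.4]
```

Blue stands at (640.2, 275.6), on the hole axis. Lowering orange.

```bash
python3 -m creep '[{"tx":0,"ty":0,"tz":0.8,"turn":0},{"tx":0,"ty":0,"tz":1.6,"turn":0},{"tx":0,"ty":0,"tz":2.3,"turn":0},{"tx":0,"ty":0,"tz":2.75,"turn":0},{"tx":0,"ty":0,"tz":2.75,"turn":0},{"tx":0,"ty":0,"tz":2.75,"turn":0},{"tx":0,"ty":0,"tz":2.85,"turn":0},{"tx":0,"ty":0,"tz":2.95,"turn":0},{"tx":0,"ty":0,"tz":3.05,"turn":0},{"tx":0,"ty":0,"tz":3.05,"turn":0},{"tx":0,"ty":0,"tz":3.05,"turn":0}]'
```

```text
time: 17.45
tool_pos: [636.0, 225.4, 57.5]
eef_rot: [-3.142, 0.0, 1.48]
ft_force: [0.2, 0.6, -0.4]
opening: 24.9
grasp_force: 30.0
```

```bash
python3 -m creep '[{"tx":0,"ty":0,"tz":0.1,"turn":0},{"tx":0,"ty":0,"tz":0.2,"turn":0},{"tx":0,"ty":0,"tz":0.26,"turn":0},{"tx":0,"ty":0,"tz":0.26,"turn":0},{"tx":0,"ty":0,"tz":0.26,"turn":0}]'
```

```text
time: 17.95
tool_pos: [636.1, 225.4, 49.7]
eef_rot: [-3.142, 0.0, 1.48]
ft_force: [0.3, -0.1, 0.3]
opening: 24.4
grasp_force: 30.0
```

```bash
python3 -m creep '[{"tx":0,"ty":0,"tz":0,"turn":0},{"tx":0,"ty":0,"tz":0,"turn":0},{"tx":0,"ty":0,"tz":0,"turn":0},{"tx":0,"ty":0,"tz":0,"turn":0},{"tx":0,"ty":0,"tz":0,"turn":0},{"tx":0,"ty":0,"tz":0,"turn":0},{"tx":0,"ty":0,"tz":0,"turn":0}]' 0.85
python3 -m creep '[{"tx":0,"ty":0,"tz":-0.8,"turn":0},{"tx":0,"ty":0,"tz":-1.8,"turn":0},{"tx":0,"ty":0,"tz":-2.8,"turn":0},{"tx":0,"ty":0,"tz":-3.8,"turn":0},{"tx":0,"ty":0,"tz":-4.8,"turn":0},{"tx":0,"ty":0,"tz":-4.8,"turn":0},{"tx":0,"ty":0,"tz":-4.8,"turn":0}]'
python3 - <<'E'
from h import *
R,p,s=toolpose(); t=np.array([480,-1])-80*R[:2,0]; go(t[0],t[1],195,np.radians(-5.2))
E
```

```text
time: 18.65
tool_pos: [636.1, 225.4, 49.8]
eef_rot: [3.142, 0.0, 1.48]
ft_force: [-0.8, 0.2, 0.1]
opening: 75.8
grasp_force: 0.0
time: 19.35
tool_pos: [636.1, 225.5, 194.3]
eef_rot: [3.14, -0.0, 1.48]
ft_force: [0.4, -0.1, -0.3]
opening: 78.0
grasp_force: 0.0
t=19.35 d [-10.656  -4.499  -0.031] turn -0.0 q6 0.32 tcp [636.1 225.5 194.3] rot [ 3.1404e+00 -3.0000e-04  1.4800e+00]
```

```bash
python3 -m creep '[{"tx":-1,"ty":-0.1,"tz":0,"turn":0},{"tx":-2.2,"ty":-0.5,"tz":0,"turn":0},{"tx":-3,"ty":-1,"tz":0,"turn":0},{"tx":-3,"ty":-1,"tz":0,"turn":0},{"tx":-3,"ty":-1,"tz":0,"turn":0}]'
python3 - <<'E'
from h import *
c=wrist("w8")
hsv=cv2.cvtColor(c["image"],cv2.COLOR_RGB2HSV).astype(int)
for h in (117,10):
  m=((abs(hsv[...,0]-h)<12)&(hsv[...,1]>120)&(hsv[...,2]>50)).astype(np.uint8)
  n,l,st,ce=cv2.connectedComponentsWithStats(m)
  for i in range(1,n):
    q=ww(c,*ce[i],82)[:2]
    if st[i,4]>100: print(h,st[i],q.round(1))
E
python3 -m creep '[{"tx":-0.8,"ty":-0.4,"tz":0,"turn":0},{"tx":-2.2,"ty":-1.0,"tz":0,"turn":0},{"tx":-3.6,"ty":-1.6,"tz":0,"turn":0},{"tx":-5.0,"ty":-2.3,"tz":0,"turn":0},{"tx":-6.4,"ty":-2.9,"tz":0,"turn":0},{"tx":-7.65,"ty":-3.5,"tz":0,"turn":0},{"tx":-7.65,"ty":-3.5,"tz":0,"turn":0},{"tx":-7.65,"ty":-3.5,"tz":0,"turn":0},{"tx":-7.65,"ty":-3.5,"tz":0,"turn":0}]'
python3 - <<'E'
from h import *
c=wrist("w9"); g=c["image"].min(2).astype(np.uint8); m=(g[40:230]>120)*np.uint8(1)
n,l,st,ce=cv2.connectedComponentsWithStats(m); print([ (st[i],ce[i].round(0)) for i in range(1,n) if 150<st[i,4]<4000])
E
```

```text
time: 19.85
tool_pos: [597.7, 138.2, 192.8]
eef_rot: [-3.14, 0.0, 1.479]
ft_force: [0.6, -0.4, -0.4]
opening: 78.1
grasp_force: 0.0
117 [347  27  31  30 557] [638.9 272.6]
117 [626  41  14  40 439] [883.2 276. ]
10 [ 537    0  103  100 6166] [817.3 276. ]
10 [347  95  32  31 614] [634.7 225.5]
10 [ 467  362  108   26 1088] [778.8 -11.5]
10 [612 432  28  45 325] [1049.7 -260.8]
10 [435 450  11  30 110] [ 708.1 -130.6]
time: 20.8
tool_pos: [473.5, -79.5, 193.6]
eef_rot: [3.141, -0.0, 1.481]
ft_force: [-0.2, -0.6, 0.4]
opening: 78.1
grasp_force: 0.0
[]
```

Both cells are seated. Next I'll use the cap detector on white near (317,125), with a saved picture to verify it.

```bash
python3 - <<'E'
from h import *
c=wrist("w10"); im=c["image"]; cr=im[80:170,270:365]
print(np.percentile(im[70:180,260:375].max(2),[1,5,25,50,75,95,99]))
cv2.imwrite("pics/w10c.png",np.hstack([cv2.resize(cr,(500,474),interpolation=cv2.INTER_NEAREST),cv2.resize(im,(300,474))])[:,:,::-1])
E
```

```text
[ 79.  80.  82.  88. 142. 146. 212.]
```

View pics/w10c.png

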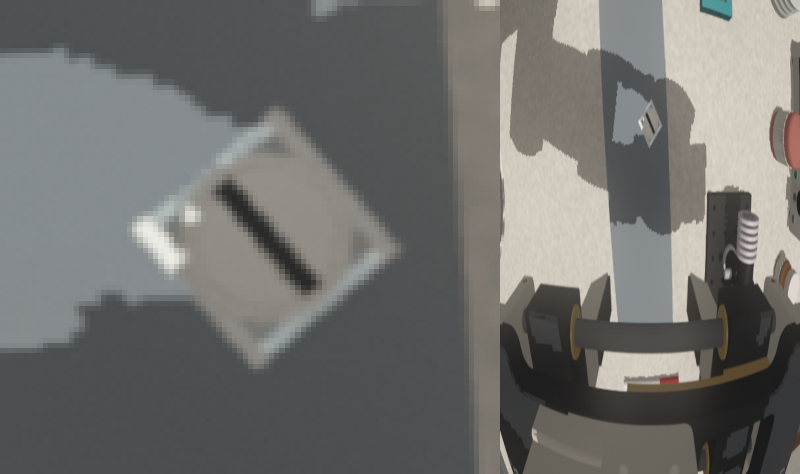

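White: the line runs from crop (222,187) to (308,285), with windows at the upper left and lower right, so the geometry is clear. I'll also measure the beam from the first top image, where it shows as a pale line from (363,214) to (402,216).

```bash
python3 - <<'E'
from h import *
c=wrist(); im=c["image"]; sub=im[100:150,300:345].max(2)
d=np.argwhere(sub<60)[:,::-1]+[300,100]
L=np.array([ww(c,a,b,80)[:2] for a,b in d]); e,v=np.linalg.eigh(np.cov(L.T)); y=np.arctan2(v[1,1],v[0,1])
print("line",L.mean(0).round(1),np.degrees(y).round(2),np.sqrt(e).round(2),len(L))
px=[(125,110),(400,248),(258,365),(278+0,108)]
cs=[ww(c,270+a*95/500,80+b*90/474,68)[:2] for a,b in [(135,228),(277,108),(400,248),(258,365)]]
print("corners",np.round(cs,1),np.mean(cs,0).round(1))
go(*L.mean(0),150,y+np.pi/2)
t=optics.read_camera("top"); im=cv2.imread("pics/top0.png")
for u,vv in [(363.3,214),(401.7,216)]: print(w(t,u,vv,80).round(1))
g=im[...,::-1].astype(int)
for u in range(360,406,4):
    col=g[206:226,u].sum(1)/3; print(u,col.round(0).astype(int), 206+col.argmax())
E
```

```text
line [482.5   0.5] 125.21 [0.47 4.86] 60
corners [[465.4   3.3]
 [485.5  17.6]
 [500.1  -2.4]
 [479.9 -16.6]] [482.7   0.5]
t=20.95 d [2.678 0.072 1.454] turn -6.714 q6 -0.24 tcp [473.2 -79.4 193.6] rot [-3.1415e+00 -1.0000e-04  1.4822e+00]
[ 632.1 -174.1   80. ]
[ 627.2 -275.4   80. ]
360 [35 30 27 24 25 28 39 44 41 34 26 22 23 26 32 36 36 38 38 42] 213
364 [26 33 36 40 48 57 79 99 95 66 40 25 23 33 39 37 33 30 31 37] 213
368 [ 35  35  38  38  35  41  63  92 100  75  43  23  22  32  39  37  37  37
  39  38] 214
372 [33 35 34 36 36 39 56 84 99 81 49 27 20 34 38 38 34 34 31 36] 214
376 [ 36  37  35  36  35  39  48  78 101  91  61  31  20  22  31  34  39  36
  37  38] 214
380 [ 34  35  34  37  38  38  43  72 101  98  69  39  24  24  33  38  39  36
  36  37] 214
384 [ 31  34  34  36  37  39  44  70 100 101  74  39  25  24  33  38  38  37
  37  36] 215
388 [ 35  35  37  35  35  36  39  58  89 100  78  46  24  24  32  36  37  38
  37  37] 215
392 [28 27 27 35 36 35 39 52 81 95 79 48 28 24 26 27 32 32 31 32] 215
396 [33 35 38 36 36 35 35 41 65 93 88 58 26 13 12 12 15 13 20 29] 215
400 [33 28 25 33 31 29 28 34 53 80 75 51 25 15  9 14 13 14 14 22] 215
404 [36 35 36 32 33 33 34 36 42 48 47 43 34 31 26 31 42 46 43 38] 215
```

```bash
python3 -m creep '[{"tx":0.5,"ty":0.02,"tz":0.1,"turn":-1.2},{"tx":1.0,"ty":0.04,"tz":0.3,"turn":-2.4},{"tx":1.6,"ty":0.07,"tz":0.5,"turn":-3.7},{"tx":2.2,"ty":0.07,"tz":0.8,"turn":-5.0},{"tx":2.68,"ty":0.07,"tz":1.1,"turn":-6.2},{"tx":2.68,"ty":0.07,"tz":1.45,"turn":-6.71},{"tx":2.68,"ty":0.07,"tz":1.45,"turn":-6.71},{"tx":2.68,"ty":0.07,"tz":1.45,"turn":-6.71},{"tx":2.68,"ty":0.07,"tz":1.45,"turn":-6.71}]'
python3 - <<'E'
from h import *
go(482.5,0.5,47,np.radians(35.2))
E
```

```text
time: 21.9
tool_pos: [482.4, -0.7, 150.8]
eef_rot: [3.141, 0.001, 2.182]
ft_force: [0.0, -0.0, -0.3]
opening: 77.9
grasp_force: 0.0
t=21.90 d [0.034 0.022 3.461] turn -0.035 q6 -0.77 tcp [482.4  -0.7 150.8] rot [3.1409e+00 8.0000e-04 2.1815e+00]
```

```bash
python3 -m creep '[{"tx":0.02,"ty":0.02,"tz":0.8,"turn":0},{"tx":0.02,"ty":0.02,"tz":1.6,"turn":0},{"tx":0.02,"ty":0.02,"tz":2.4,"turn":0},{"tx":0.02,"ty":0.02,"tz":3.1,"turn":0},{"tx":0.02,"ty":0.02,"tz":3.45,"turn":0},{"tx":0.02,"ty":0.02,"tz":3.45,"turn":0},{"tx":0.02,"ty":0.02,"tz":3.45,"turn":0}]'
python3 -m creep '[{"tx":0,"ty":0,"tz":0,"turn":0},{"tx":0,"ty":0,"tz":0,"turn":0},{"tx":0,"ty":0,"tz":0,"turn":0},{"tx":0,"ty":0,"tz":0,"turn":0},{"tx":0,"ty":0,"tz":0,"turn":0},{"tx":0,"ty":0,"tz":0,"turn":0},{"tx":0,"ty":0,"tz":0,"turn":0},{"tx":0,"ty":0,"tz":0,"turn":0},{"tx":0,"ty":0,"tz":0,"turn":0}]' 0
python3 -m creep '[{"tx":0,"ty":0,"tz":-0.5,"turn":0},{"tx":0,"ty":0,"tz":-1.5,"turn":0},{"tx":0,"ty":0,"tz":-2.5,"turn":0},{"tx":0,"ty":0,"tz":-3.6,"turn":0},{"tx":0,"ty":0,"tz":-4.8,"turn":0},{"tx":0,"ty":0,"tz":-4.8,"turn":0},{"tx":0,"ty":0,"tz":-4.8,"turn":0}]'
python3 - <<'E'
from h import *
go(630,-224.7,191,np.radians(-2.6))
E
```

```text
time: 22.6
tool_pos: [482.8, 0.0, 47.5]
eef_rot: [3.141, 0.001, 2.182]
ft_force: [-0.3, 0.3, -0.6]
opening: 78.0
grasp_force: 0.0
time: 23.5
tool_pos: [482.2, 0.2, 46.8]
eef_rot: [-3.142, 0.0, 2.183]
ft_force: [-0.3, 0.6, -0.2]
opening: 24.7
grasp_force: 30.0
time: 24.2
tool_pos: [482.2, 0.2, 191.1]
eef_rot: [3.141, 0.001, 2.183]
ft_force: [-0.3, -0.1, -1.2]
opening: 24.2
grasp_force: 30.0
t=24.20 d [-8.967 -0.274  0.011] turn 6.277 q6 -0.77 tcp [4.822e+02 2.000e-01 1.911e+02] rot [3.1408e+00 9.0000e-04 2.1827e+00]
```

```bash
python3 -m creep '[{"tx":-0.6,"ty":0,"tz":0,"turn":0.6},{"tx":-1.5,"ty":-0.05,"tz":0,"turn":1.3},{"tx":-2.5,"ty":-0.1,"tz":0,"turn":2.0},{"tx":-3.5,"ty":-0.1,"tz":0,"turn":2.7},{"tx":-4.5,"ty":-0.15,"tz":0,"turn":3.4},{"tx":-5.5,"ty":-0.2,"tz":0,"turn":4.1},{"tx":-6.5,"ty":-0.2,"tz":0,"turn":4.8},{"tx":-7.5,"ty":-0.25,"tz":0,"turn":5.5},{"tx":-8.5,"ty":-0.27,"tz":0,"turn":6.28},{"tx":-8.97,"ty":-0.27,"tz":0,"turn":6.28},{"tx":-8.97,"ty":-0.27,"tz":0,"turn":6.28},{"tx":-8.97,"ty":-0.27,"tz":0,"turn":6.28}]'
python3 - <<'E'
from h import *
c=wrist("w11"); go(630,-224.7,86,np.radians(-2.6)); im=c["image"]
# rectify plane z=80 to world map: print brightness, x 590..670 (4mm) vs y -180..-60
def proj(X):
    q=c["Rw"].T@(np.array(X)-c["o"]); r=np.hypot(q[0],q[1]); th=np.arctan2(r,q[2]); K=c["camera_matrix"]; return K[0,2]+K[0,0]*th*q[0]/r, K[1,2]+K[1,1]*th*q[1]/r
for z in (80,12.7):
  print("z",z,"x:",list(range(566,696,5)))
  for y in range(-200,-60,10):
    row=[]
    for x in range(566,696,5):
        u,v=proj((x,y,z)); row.append(int(im[int(round(v)),int(round(u))].mean()) if 0<=u<639 and 0<=v<479 else -1)
    print(y,[round(a) for a in proj((630,y,z))],row)
E
```

```text
time: 25.4
tool_pos: [629.2, -224.1, 188.7]
eef_rot: [-3.138, -0.002, 1.525]
ft_force: [-0.1, -0.4, 0.3]
opening: 24.9
grasp_force: 30.0
t=25.45 d [-0.036  0.035  3.446] turn 0.002 q6 -0.41 tcp [ 629.3 -223.7  189.4] rot [-3.1390e+00 -1.3000e-03  1.5256e+00]
z 80 x: [566, 571, 576, 581, 586, 591, 596, 601, 606, 611, 616, 621, 626, 631, 636, 641, 646, 651, 656, 661, 666, 671, 676, 681, 686, 691]
-200 [318, 209] [209, 196, 128, 129, 125, 126, 62, 58, 55, 53, 50, 46, 44, 132, 80, 43, 44, 45, 49, 50, 54, 62, 123, 141, 196, 204]
-190 [317, 194] [207, 202, 129, 127, 124, 121, 60, 57, 54, 50, 47, 46, 43, 128, 129, 42, 42, 44, 45, 49, 51, 55, 121, 153, 207, 210]
-180 [316, 180] [202, 203, 125, 126, 125, 124, 59, 57, 53, 49, 47, 44, 42, 83, 149, 40, 40, 42, 44, 47, 48, 51, 122, 129, 127, 203]
-170 [316, 165] [127, 128, 124, 127, 123, 126, 58, 56, 53, 49, 47, 45, 46, 46, 47, 45, 45, 41, 42, 45, 49, 50, 122, 123, 121, 124]
-160 [315, 150] [124, 125, 127, 125, 125, 122, 90, 77, 74, 52, 47, 41, 33, 33, 31, 31, 31, 40, 43, 45, 47, 50, 123, 123, 124, 127]
-150 [314, 135] [208, 210, 206, 199, 204, 2
[... 2437 characters left out ...]
 43, 45, 53, 55, 56, 59, 60, 64, 122]
-110 [313, 86] [199, 198, 202, 199, 204, 82, 82, 72, 80, 79, 78, 50, 49, 48, 49, 49, 49, 49, 50, 58, 59, 60, 56, 63, 78, 210]
-100 [312, 74] [122, 202, 204, 208, 205, 83, 84, 65, 67, 63, 61, 58, 54, 54, 54, 55, 55, 55, 83, 110, 81, 82, 82, 83, 83, 207]
-90 [312, 62] [125, 124, 203, 188, 125, 68, 68, 68, 68, 67, 92, 105, 79, 83, 108, 99, 107, 112, 124, 151, 84, 84, 82, 85, 87, 203]
-80 [311, 51] [125, 123, 123, 126, 126, 72, 71, 70, 71, 75, 95, 163, 130, 114, 114, 141, 142, 156, 179, 158, 86, 88, 88, 88, 88, 205]
-70 [311, 40] [128, 126, 125, 125, 128, 125, 185, 178, 204, 203, 192, 176, 189, 176, 205, 210, 202, 193, 185, 133, 207, 204, 204, 206, 204, 210]
```

The beam appears in the wrist map at x≈632–635 for y −200…−180. I'll refine the fit.

```bash
python3 -m creep '[{"tx":0,"ty":0,"tz":0,"turn":0},{"tx":0,"ty":0,"tz":0,"turn":0}]'
python3 - <<'E'
from h import *
c=wrist(); im=c["image"].mean(2).astype(np.float32)
def proj(X):
    q=c["Rw"].T@(np.array(X)-c["o"]); r=np.hypot(q[0],q[1]); th=np.arctan2(r,q[2]); K=c["camera_matrix"]; return K[0,2]+K[0,0]*th*q[0]/r, K[1,2]+K[1,1]*th*q[1]/r
def samp(xs,y,z):
    uv=np.array([proj((x,y,z)) for x in xs],np.float32); return cv2.remap(im,uv[None,:,0],uv[None,:,1],cv2.INTER_LINEAR)[0]
ys=np.arange(-206,-175,3.); xs=np.arange(618,648,.5); B=[]
for y in ys:
    s=np.clip(samp(xs,y,80)-65,0,None); B.append([y,(s*xs).sum()/s.sum(),s.max(),(s>30).sum()*.5])
B=np.array(B); print(B.round(1)); f=np.polyfit(B[:,0],B[:,1],1); print("beam x at -224.7",np.polyval(f,-224.7),"slope deg",np.degrees(np.arctan(f[0])))
E2=[]
for y in np.arange(-200,-95,7.):
    x1=np.arange(570,605,.5); x2=np.arange(670,700,.5)
    E2.append([y,x1[np.gradient(samp(x1,y,12.7)).argmin()],x2[np.gradient(samp(x2,y,12.7)).argmax()]])
E2=np.array(E2); m=np.polyfit(E2[:,0],E2[:,1:].mean(1),1); print("board width",np.median(E2[:,2]-E2[:,1]),"x at -224.7",np.polyval(m,-224.7),"deg",np.degrees(np.arctan(m[0])),np.degrees(np.arctan(np.polyfit(E2[:,0],E2[:,1:],1)[0])))
y=np.arange(-130,-60,.5); print("board +y end",y[np.gradient([samp([665],a,12.7)[0] for a in y]).argmax()])
go(630,-224.7,86,np.radians(-2.6))
E
```

```text
time: 25.65
tool_pos: [629.9, -223.8, 191.0]
eef_rot: [-3.142, -0.0, 1.526]
ft_force: [-0.3, 0.0, -1.2]
opening: 24.8
grasp_force: 30.0
[[-206.   632.8   98.4    6. ]
 [-203.   633.1   97.8    6.5]
 [-200.   633.2   97.6    6. ]
 [-197.   633.3   97.9    6. ]
 [-194.   633.5   98.4    6.5]
 [-191.   633.6   98.4    6.5]
 [-188.   633.7   98.6    6. ]
 [-185.   633.8   99.4    6. ]
 [-182.   634.    99.4    6.5]
 [-179.   634.3   99.1    6. ]
 [-176.   634.4   99.6    6. ]]
beam x at -224.7 631.9444032551703 slope deg 2.8326595387251885
board width 100.0 x at -224.7 635.8313392857141 deg 0.8696013037970594 [ 2.9498774  -1.21296919]
board +y end -74.0
t=25.70 d [-2.300e-02  1.000e-03  3.504e+00] turn 0.004 q6 -0.41 tcp [ 630.  -224.   191.1] rot [3.1414e+00 1.0000e-04 1.5258e+00]
```

```bash
python3 -m creep '[{"tx":-0.02,"ty":0.04,"tz":0.4,"turn":0.03},{"tx":-0.02,"ty":0.04,"tz":0.9,"turn":0.03},{"tx":-0.02,"ty":0.04,"tz":1.4,"turn":0.03},{"tx":-0.02,"ty":0.04,"tz":1.9,"turn":0.03},{"tx":-0.02,"ty":0.04,"tz":2.4,"turn":0.03},{"tx":-0.02,"ty":0.04,"tz":2.9,"turn":0.03},{"tx":-0.02,"ty":0.04,"tz":3.3,"turn":0.03},{"tx":-0.02,"ty":0.04,"tz":3.5,"turn":0.03},{"tx":-0.02,"ty":0.04,"tz":3.5,"turn":0.03},{"tx":-0.02,"ty":0.04,"tz":3.5,"turn":0.03},{"tx":-0.02,"ty":0.04,"tz":3.5,"turn":0.03},{"tx":-0.02,"ty":0.04,"tz":3.5,"turn":0.03}]'
python3 -m creep '[{"tx":0,"ty":0,"tz":0,"turn":0},{"tx":0,"ty":0,"tz":0,"turn":0},{"tx":0,"ty":0,"tz":0,"turn":0},{"tx":0,"ty":0,"tz":0,"turn":0},{"tx":0,"ty":0,"tz":0,"turn":0},{"tx":0,"ty":0,"tz":0,"turn":0}]'
python3 - <<'E'
from h import *
go(631.3,-224.4,85.8,np.radians(-2.8)); s=arm.get_obs(); print(s["ft_force"],s["joint_velocities"].round(3))
t=optics.read_camera("top"); cv2.imwrite("pics/end.png",t["image"][:,:,::-1])
E
```

```text
time: 26.9
tool_pos: [631.6, -225.6, 86.6]
eef_rot: [3.14, 0.001, 1.522]
ft_force: [0.5, -0.2, -0.2]
opening: 24.8
grasp_force: 30.0
time: 27.5
tool_pos: [631.3, -225.4, 85.8]
eef_rot: [-3.142, 0.0, 1.522]
ft_force: [-0.2, -0.5, -0.6]
opening: 24.7
grasp_force: 30.0
t=27.50 d [ 0.032 -0.001  0.   ] turn -0.0 q6 -0.41 tcp [ 631.3 -225.4   85.8] rot [-3.1416e+00  1.0000e-04  1.5219e+00]
[-0.15510097 -0.4924587  -0.57864467] [ 0.    -0.001 -0.001  0.002  0.002  0.   ]
```

The cell is still, on target and held with 30 N. Handing in.

```bash
python3 -c "
from cell import job
print(job.finish_job())"
```

```text
the job is handed in; nothing more can be done
None
```

I handed the job in at about 27.5 s: blue is in hole 1 and orange in hole 2, both let go and within about 3 mm of the hole axis in the last view, and the white blank is held upright and still in the beam at 30 N grip; no verdict came back.

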